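# Load the cassette analyser and scan it in

### The arm

A 7-joint arm with a two-finger parallel gripper is mounted at the origin on the work surface. World frame = base frame: x ahead of the robot, y to its left, z up, the work surface at z = 0. Lengths are in mm, angles in rad, forces in N, time in s.
With the tool pointing down it reaches from about 425 to 800 mm from the base axis. Payload 8.3 kg.
Tool frame: the origin (TCP) lies at the very end of the fingers, on their centre line; the grasp point (between the pads) lies manip.tcp_to_grasp behind it (manip.tcp_to_grasp is the distance from the TCP to the grasp point, in mm); z points along the fingers, y is the line along which they close (so a half turn about z gives the same grasp; the last joint's range is limited). The gripper opens to 85 mm and grips with 20 to 120 N. Pads are 22 mm wide; open, the fingers measure 114 mm over their backs; the gripper's body (76 mm by 85 mm) begins 54 mm behind the grasp point. The pads swing forward as they close: fully open they stand 13 mm farther back than shut.
Start: joints at [1.175, 0.383, 0.016, 1.37, -0.006, 1.388, -0.046], TCP at [204.218, -590.676, 231.279] pointing down, gripper open.
Joint ranges: [-2.95, 2.95], [-0.25, 2.06], [-1.52, 1.56], [0.18, 2.33], [-1.44, 4.58], [0.02, 2.06], [-3.01, 3.01]. Speed limits (rad/s): [2.39, 2.39, 3.01, 3.01, 3.14, 3.14, 3.14].

### API

Orientations are given as a rotation vector (axis times angle).
In Python, from station import manip, grab_frame, calibration, ticket, trace gives the robot as it stands.
- The arm moves only by the shell command python3 -m jog 'ROWS' [FORCE]. ROWS is a JSON object of lists of equal length, an entry for each row: "rot": the turn, a rotation vector about the tool's x, y, z as a fraction of full scale, a list of three; "dp": the shift along the tool's x, y, z as a fraction of full scale, a list of three; "jaw": the opening, from 0 (shut) to 1 (fully open). A call has 1 to 20 rows; each row is the pose to reach, as a shift and turn from the pose commanded when the call began, along the tool's axes at that moment, turning the shorter way round; what a row does not reach only later rows make up. Full scale, the value 1, is 500 mm for a shift and pi rad for a turn. A row lasts 1/8 s, in which the tool goes at most 62.5 mm and 10.7 degrees, less where a joint would pass 70% of its speed; a pose out of reach is approached as far as the arm can. A call with a number of a shift or a turn outside -1 to 1 is refused whole. A call with a gripper value outside its range is refused whole. The fingers move at their own pace and stop on an object; FORCE is the grip in N (left out, the last holds). Time passes only in rows, so rows that repeat a pose let the fingers close. It gives the time, the measured TCP pose, the force, the opening and the grip force at its end, in the units of the state.
- manip.read_state(): the state, without advancing time (a new reading comes with each control period).
- grab_frame(name): name is "scene" or "top"; returns the picture (400x640x3 uint8, red, green, blue); there is no depth.
- calibration(name): a dict with "fx", "fy", "cx", "cy" (pixels), "camera_from_world" (4x4, takes a point from world to camera coordinates). Camera axes: x right, y up, looking along -z (the intrinsics and any distortion apply to the point x, -y, -z); pixel columns grow to the right and rows downward; lengths in mm; the calibration is good to about 2 mm. A picture is of the moment at which its call begins. calibration takes no time and is no camera call.
- ticket.job_done(): hands the job in; it is judged then, once.
Trained networks look in the newest picture that a camera, given by its name, has taken for a name from the list of things; names that differ only in an ending like _2 or _b are one class to them, and where a whole thing is asked for, a point or a joint stands for the part that bears it (a point fixed in the world has none). Each returns a list of dicts, best first, with "score" (0 to 1); they miss things now and then, are a little off and sometimes report something else, mostly with a low value. They report only what shows in the picture. A call takes as long as a camera call.
- trace(camera, query): "pixels" (400x640 bool, what is visible of it) and "xy" ([column, row] in pixels, amid what is visible of it).
The state is a dict: "clock": time; "q": joint angles; "dq": joint speeds; "joint_efforts": joint torques, N m; "ee_pos": TCP position; "eef_rot": TCP orientation; "ft_force": force on the tool from outside, world axes, zero at the start; "ft_torque": the same for the moment, N m; "grip_width": opening from 0.0 (shut) to 1.0 (fully open); "gripper_force": force on a finger pad.
Only numpy, scipy, OpenCV 4.12 (cv2) and the standard library are available. Lean on these libraries where they do the work, as an engineer would, in place of code of your own. Each camera call takes 0.05 s, during which the arm holds its last target. There are 200 camera calls.

### The job

Slide every test cassette lying on the bench into a free bay of the analyser, each pushed fully home. Then pick up the hand scanner, point its window from in front at the middle of the bar-code label on the analyser from about 10 cm (a hand's breadth) and hold it steady there for a second or two; finally lay the scanner back in its sloped cradle, window end uppermost and lying flat on the bed, and leave the bottle, tub and carton standing where they are.

Things in the scene. Friction and masses are not known exactly. Their poses are not given: they have to be found in the camera images.
- analyser: White bench analyser, fixed, 269 mm wide (y); all sizes in mm. Origin: under the centre of its 180 deep housing, on the bench; x points into it (loading direction), z up. Front face at x = -90; a deck 20 high sticks out as a sill to x = -150. Three bays in the face, 84 apart in y. Roof 60 high; on it a console 160 wide in the middle, up to 150 high, from x = -15 back.
- bay0 (a point): Bay at the -y end: 67 wide, 13 high (20 to 33 above the bench), 75 deep from the face, floor level with the sill; bevelled lips stand 8.5 out of the face. This point: on the bay floor's centre line, 7.5 inside the face, where a cassette's origin lies when it is fully home. Axes as the analyser's.
- bay1 (a point): The same for the middle bay.
- bay2 (a point): The same for the bay at the +y end.
- label (a point): Centre of the white 60 x 60 bar-code label on the console's 45-degree sloping front panel, 120 above the bench; it faces up and towards -x of the analyser. Axes as the analyser's. The scanner reads it level or tilted downwards.
- cassette0: Loose test cassette, 120 g: white slab 135 (x) x 64 (y) x 10, with a grey upright grip bar across its rear: 10 thick (x), 44 wide (y), height 10 to 40, centred at x = -49.5. Origin: centre of the slab's underside; x to the front end, which enters first; z up. Home, it touches the bay's back and its last 60 mm with the bar stay out on the sill. All alike, fit any bay; 2 or 3 present.
- cassette1: Loose test cassette, 120 g: white slab 135 (x) x 64 (y) x 10, with a grey upright grip bar across its rear: 10 thick (x), 44 wide (y), height 10 to 40, centred at x = -49.5. Origin: centre of the slab's underside; x to the front end, which enters first; z up. Home, it touches the bay's back and its last 60 mm with the bar stay out on the sill. All alike, fit any bay; 2 or 3 present.
- cassette2: Loose test cassette, 120 g: white slab 135 (x) x 64 (y) x 10, with a grey upright grip bar across its rear: 10 thick (x), 44 wide (y), height 10 to 40, centred at x = -49.5. Origin: centre of the slab's underside; x to the front end, which enters first; z up. Home, it touches the bay's back and its last 60 mm with the bar stay out on the sill. All alike, fit any bay; 2 or 3 present.
- scanner: Loose hand scanner, 180 g, 150 long: grey handle 34 (y) x 30 high, x = -75 to 35, and wider black head 50 x 34 high, x = 35 to 75, with the window in its front. Origin: centre of its underside, on which it lies; x is the way it looks (beam), z up (white button on top). Grip across the handle near x = 0.
- scanner_window (a point): Centre of the scanner's window in its front face (x = 75, 17 mm above its underside). Axes as the scanner's.
- cradle: Black scanner cradle, fixed. Origin: centre of its foot on the bench, 130 x 66 mm; x points horizontally uphill. It carries the sloped bed.
- cradle_bed: Sloped bed of the cradle, a plate 166 (x) x 72 (y), climbing 20 degrees along +x. Origin: centre of its top face, 56 above the bench; x uphill along it, z its normal. Lip 14 high at the low end (inner face x = -79); two cheeks 22 high, 58 apart, at x = 35 to 80 for the scanner's head. Stowed: scanner flat on it, origins within about 10, window uphill, head between the cheeks.
- reagent_bottle: Bystander: amber bottle, 64 mm across, 150 high; origin at the centre of its base.
- specimen_tub: Bystander: yellow round tub, 96 mm across, 100 high; origin at the centre of its base.
- glove_box: Bystander: cardboard carton 110 (x) x 100 (y) x 75 mm; origin at the centre of its base.

How it is judged (in metres and radians):
On the way, in this order (a step that is already met when the one before it is completed fails the run):
1. every cassette is fully home in a bay of the analyser ((distance between cassette0 and bay0 below 0.007 m or distance between cassette0 and bay1 below 0.007 m or distance between cassette0 and bay2 below 0.007 m) and angle between the z axis of each of cassette0, cassette1, cassette2 and the z axis of analyser, either way round below 0.1 rad and angle between the x axis of each of cassette0, cassette1, cassette2 and the x axis of analyser, either way round below 0.1 rad and linear speed of each of cassette0, cassette1, cassette2 below 0.02 m/s and (distance between cassette1 and bay0 below 0.007 m or distance between cassette1 and bay1 below 0.007 m or distance between cassette1 and bay2 below 0.007 m) and (distance between cassette2 and bay0 below 0.007 m or distance between cassette2 and bay1 below 0.007 m or distance between cassette2 and bay2 below 0.007 m)), for 0.3 s.
2. the held scanner looks at the middle of the label from in front, its window about 5 to 16 cm away, steady for a second (x of label in the frame of scanner between 0.125 and 0.235 m and y of label in the frame of scanner between -0.02 and 0.02 m and z of label in the frame of scanner between -0.005 and 0.039 m and angle between the x axis of scanner and the x axis of analyser, either way round below 0.95 rad and x of scanner in the frame of analyser below -0.06 m and linear speed of scanner below 0.03 m/s and contact force between scanner and the fingers above 0.5 N), for 0.8 s.
At the end, for the whole second after the job is handed in: every present cassette lies fully home in a bay (within 7 mm of the bay's home point, flat and straight within 6 degrees) and the scanner lies at rest on the cradle's bed, flat and in line within about 6 degrees, within 16 mm along and 10 mm across of the bed's centre, window end uphill (all of step 1 and x of scanner in the frame of cradle_bed between -0.016 and 0.016 m and y of scanner in the frame of cradle_bed between -0.01 and 0.01 m and z of scanner in the frame of cradle_bed between -0.005 and 0.006 m and angle between the x axis of scanner and the x axis of cradle_bed, either way round below 0.12 rad and angle between the z axis of scanner and the z axis of cradle_bed, either way round below 0.1 rad and x of scanner_window in the frame of cradle_bed above 0.04 m and linear speed of scanner below 0.02 m/s); the robot touches nothing.
It fails at once if the reagent bottle is tipped over or shoved more than 6 cm (angle between reagent_bottle's own z axis and vertical above 0.5 rad or distance of reagent_bottle from where it was at the start of the episode above 0.06 m).
It fails at once if the specimen tub is tipped over or shoved more than 6 cm (angle between specimen_tub's own z axis and vertical above 0.5 rad or distance of specimen_tub from where it was at the start of the episode above 0.06 m).
It fails at once if the glove box is tipped over or shoved more than 6 cm (angle between glove_box's own z axis and vertical above 0.5 rad or distance of glove_box from where it was at the start of the episode above 0.06 m).
Of cassette0, cassette1, cassette2 only 2 to 3 are there at a start; the rules pass over those that are not, and their reading is None.
At some moment in a run one of cassette0, cassette1, cassette2, scanner may be knocked a few centimetres aside while the robot is not near it.
It also fails if it takes over 210 s, if anything falls off the work surface, if the arm or the gripper's body presses on something with over 40 N, if the wrist force passes 120 N, or if a joint passes its speed limit or range.

## Working session

There is one attempt and no reset: what is moved stays moved. The work goes in short steps, Python scripts to look and compute and a shell command to move; the robot and the scene stay as the last step left them, time stands still between calls to the robot, and variables do not carry over. Pictures are saved under pics/ and viewed, at most 14 in all, crops included, and the job is handed in when it is done.

```bash
ls; mkdir -p pics
python3 - <<'E'
from station import manip, grab_frame, calibration
import cv2
for n in("scene","top"):
    im=grab_frame(n); cv2.imwrite(f"pics/{n}0.png",im[:,:,::-1]); print(calibration(n))
s=manip.read_state();print(s, manip.tcp_to_grasp)
E
```

```text
pics
{'fx': 479.7939440399084, 'fy': 479.7939440399084, 'cx': 321.82679033414223, 'cy': 192.3676645616682, 'camera_from_world': array([[ 8.43632514e-01,  5.36730593e-01,  1.42986663e-02,
        -5.36875388e+02],
       [-4.34809776e-01,  6.67325080e-01,  6.04663291e-01,
         1.64539948e+02],
       [ 3.14999428e-01, -5.16330812e-01,  7.96352844e-01,
        -1.59418967e+03],
       [ 0.00000000e+00,  0.00000000e+00,  0.00000000e+00,
         1.00000000e+00]])}
{'fx': 415.89475268692564, 'fy': 415.89475268692564, 'cx': 319.75257593301495, 'cy': 194.7478194211697, 'camera_from_world': array([[ 8.25134508e-02, -9.96589915e-01, -2.68062658e-04,
         1.30004436e+01],
       [ 9.71074586e-01,  8.03404076e-02,  2.24854549e-01,
        -6.18084179e+02],
       [-2.24066240e-01, -1.88138336e-02,  9.74392303e-01,
        -1.29046928e+03],
       [ 0.00000000e+00,  0.00000000e+00,  0.00000000e+00,
         1.00000000e+00]])}
{'clock': 0.1, 'q': array([ 1.17507234,  0.38416322,  0.01636505,  1.3710398 , -0.00632456,
        1.3882148 , -0.04653559]), 'dq': array([-1.98689724e-04, -2.23950254e-03,  8.20359714e-05, -2.74097825e-03,
       -1.84204846e-03,  1.02739451e-03, -1.51622513e-04]), 'joint_efforts': array([ 3.49317124e-03, -6.29134011e+01,  8.48099068e-01, -3.72762108e+01,
        1.70489674e-02,  1.04183066e-02,  4.83391136e-05]), 'ee_pos': array([ 204.09619859, -590.2539578 ,  230.37728331]), 'eef_rot': array([-3.09645581e+00, -5.20149276e-01,  4.59697203e-04]), 'ft_force': array([ 0.1241357 , -0.29576414, -0.45254123]), 'ft_torque': array([ 0.00668303, -0.01012471, -0.00888676]), 'gripper_force': 0.0, 'grip_width': 1.0028149674868865} 18.700000000000003
```

View pics/scene0.png

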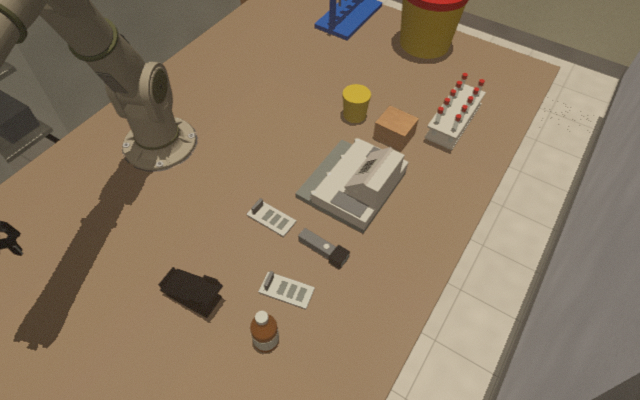

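View pics/top0.png

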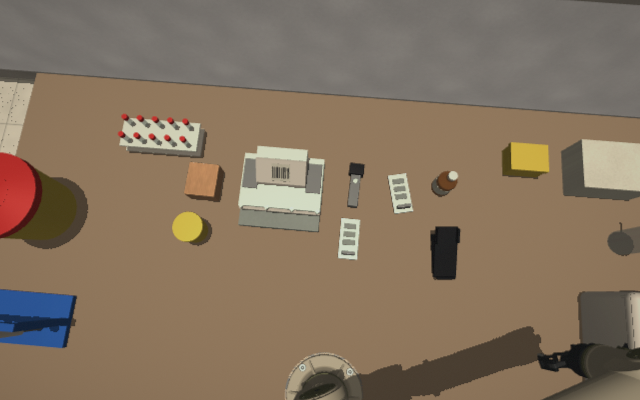

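```bash
cat > lib.py <<'E'
import numpy as np, cv2
from scipy.optimize import minimize
from scipy.spatial.transform import Rotation as R
from station import manip, grab_frame, calibration, ticket, trace
CAL={n:calibration(n) for n in("scene","top")}
def proj(n,P):
    c=CAL[n]; P=np.atleast_2d(P); M=c["camera_from_world"]; q=P@M[:3,:3].T+M[:3,3]
    return np.c_[c["cx"]+c["fx"]*q[:,0]/-q[:,2], c["cy"]-c["fy"]*q[:,1]/-q[:,2]]
def unproj(n,uv,z):
    c=CAL[n]; M=c["camera_from_world"]; d=M[:3,:3].T@np.array([(uv[0]-c["cx"])/c["fx"],-(uv[1]-c["cy"])/c["fy"],-1])
    o=-M[:3,:3].T@M[:3,3]; return o+d*(z-o[2])/d[2]
def box(x0,x1,y0,y1,z0,z1): return np.array([[x,y,z] for x in(x0,x1) for y in(y0,y1) for z in(z0,z1)],float)
cons=np.array([[x,y,z] for y in(-80,80) for x,z in((-15,60),(-15,90),(45,150),(90,150),(90,60))],float)
MODEL={"cassette":[box(-67.5,67.5,-32,32,0,10),box(-54.5,-44.5,-22,22,10,40)],
 "scanner":[box(-75,35,-17,17,0,30),box(35,75,-25,25,0,34)],
 "analyser":[box(-90,90,-134.5,134.5,0,60),box(-150,-90,-134.5,134.5,0,20),cons],
 "cradle":None}
t=np.radians(20); Rb=R.from_euler("y",-t).as_matrix()
bed=lambda b:b@Rb.T+[0,0,56]
MODEL["cradle"]=[box(-65,65,-33,33,0,8)]+[bed(b) for b in(box(-83,83,-36,36,-8,0),box(-83,-79,-36,36,0,14),box(35,80,-36,-29,0,22),box(35,80,29,36,0,22))]
S=4
def sil(n,boxes,p):
    c,s=np.cos(p[2]),np.sin(p[2]); m=np.zeros((400*S,640*S),np.uint8)
    for b in boxes:
        w=np.c_[b[:,0]*c-b[:,1]*s+p[0],b[:,0]*s+b[:,1]*c+p[1],b[:,2]+(p[3] if len(p)>3 else 0)]
        h=cv2.convexHull(((proj(n,w)+.5)*S).astype(np.float32)).astype(np.float64)
        cv2.fillConvexPoly(m,np.round(h*16).astype(np.int32),1,shift=4)
    return m
def fit(model,masks,p0):
    big={n:cv2.resize(m.astype(np.uint8),(640*S,400*S),interpolation=cv2.INTER_NEAREST) for n,m in masks.items()}
    def cost(p):
        return sum((sil(n,MODEL[model],p)^b).sum()/b.sum() for n,b in big.items())/len(big)
    best=None
    for dy in (-.15,0,.15):
        q=np.array(p0,float); q[2]+=dy
        r=minimize(cost,q,method="Nelder-Mead",options=dict(initial_simplex=q+np.array([[0,0,0],[12,0,0],[0,12,0],[0,0,.12]]),xatol=.05,fatol=1e-5))
        if best is None or r.fun<best.fun: best=r
    return best.x,best.fun
def near(n,query,xy,rad=25):
    for d in trace(n,query):
        if np.hypot(*(np.array(d["xy"])-xy))<rad: return d["pixels"],d["score"]
    return None,0
E
python3 - <<'E'
from lib import *
for n in("scene","top"): grab_frame(n)
D={}
for q in("cassette0","scanner","analyser","cradle","reagent_bottle","specimen_tub","glove_box"):
    for n in("scene","top"):
        D[q,n]=trace(n,q); print(q,n,[(np.round(d["xy"]).tolist(),round(d["score"],2),int(d["pixels"].sum())) for d in D[q,n]])
def pick(q,n,xy): 
    l=[d for d in D[q,n] if np.hypot(*(np.array(d["xy"])-xy))<25]; return l[0]["pixels"] if l else None
for q,m,s,t in(("cassette0","cassette",(271,217),(349,239)),("cassette0","cassette",(286,290),(400,193)),("scanner","scanner",(324,248),(355,185)),("analyser","analyser",(357,180),(282,190)),("cradle","cradle",(191,292),(446,252))):
    M={n:pick(q,n,xy) for n,xy in(("scene",s),("top",t))}; M={k:v for k,v in M.items() if v is not None}
    w=unproj("top",t,20); print(m,w.round())
    for sel in (M,)+tuple({k:v} for k,v in M.items()):
        x,f=fit(m,sel,[w[0],w[1],0.]); print("  ",list(sel),x.round(3),round(f,3))
for q,h in(("reagent_bottle",75),("specimen_tub",50),("glove_box",40)):
    for n in("scene","top"):
        if D[q,n]: print(q,n,unproj(n,D[q,n][0]["xy"],h).round())
E
```

```text
cassette0 scene [([283.0, 292.0], 0.83, 1231), ([270.0, 219.0], 0.78, 932), ([355.0, 181.0], 0.41, 6198)]
cassette0 top [([402.0, 194.0], 0.95, 739), ([350.0, 239.0], 0.7, 752), ([445.0, 252.0], 0.49, 1196)]
scanner scene [([326.0, 248.0], 0.73, 870), ([285.0, 292.0], 0.15, 1214)]
scanner top [([352.0, 182.0], 0.88, 442), ([447.0, 250.0], 0.68, 1244)]
analyser scene [([354.0, 182.0], 0.71, 6178)]
analyser top [([280.0, 188.0], 0.7, 6288)]
cradle scene [([193.0, 291.0], 0.74, 1931)]
cradle top [([446.0, 249.0], 0.59, 1356)]
reagent_bottle scene [([263.0, 332.0], 0.79, 932), ([189.0, 287.0], 0.44, 1624)]
reagent_bottle top [([441.0, 182.0], 0.95, 472)]
specimen_tub scene [([354.0, 101.0], 0.59, 915), ([353.0, 181.0], 0.58, 6164)]
specimen_tub top [([192.0, 225.0], 0.98, 848), ([352.0, 182.0], 0.65, 464), ([442.0, 180.0], 0.17, 468)]
glove_box scene [([395.0, 125.0], 0.94, 1360)]
glove_box top [([204.0, 180.0], 0.97, 1297)]
cassette [484. -44.  20.]
   ['scene', 'top'] [ 4.88238e+02 -4.48490e+01 -3.00000e-03] 0.085
   ['scene'] [ 4.87463e+02 -4.60090e+01 -8.00000e-03] 0.05
   ['top'] [ 
[... 403 characters left out ...]
 0.093
   ['top'] [ 6.71572e+02 -4.73930e+01 -8.30000e-02] 0.227
analyser [632. 194.  20.]
   ['scene', 'top'] [ 6.50997e+02  1.95374e+02 -8.00000e-03] 0.031
   ['scene'] [ 6.49634e+02  1.93823e+02 -1.10000e-02] 0.03
   ['top'] [ 6.52765e+02  1.95909e+02 -7.00000e-03] 0.024
cradle [ 468. -365.   20.]
   ['scene', 'top'] [ 4.64437e+02 -3.53153e+02  8.00000e-02] 0.072
   ['scene'] [ 4.60988e+02 -3.55688e+02  6.10000e-02] 0.048
   ['top'] [ 4.65197e+02 -3.51727e+02  8.10000e-02] 0.034
reagent_bottle scene [ 696. -353.   75.]
reagent_bottle top [ 689. -329.   75.]
specimen_tub scene [460. 483.  50.]
specimen_tub top [484. 472.  50.]
glove_box scene [630. 466.  40.]
glove_box top [640. 458.  40.]
```

```bash
cat >> lib.py <<'E'
def rotdown(yaw,pitch=0,flip=False):
    # thing frame (x forward, z up; pitch>0 nose up) -> tool: z=-Z, y=-Y (flip: y=+Y)
    B=R.from_euler("ZY",[yaw,-pitch]); return B*(R.from_euler("x",np.pi) if not flip else R.from_euler("y",np.pi))
def plan(pos,yaw,pitch=0,flip=False):
    s=manip.read_state(); C=R.from_rotvec(s["eef_rot"]); d=C.inv().apply(np.array(pos)-s["ee_pos"])/500
    r=(C.inv()*rotdown(yaw,pitch,flip)).as_rotvec()/np.pi
    print("dp",d.round(4).tolist(),"rot",r.round(4).tolist(),"mm",round(np.linalg.norm(d)*500),"deg",round(np.linalg.norm(r)*180,1))
def st():
    s=manip.read_state(); print(round(s["clock"],2),s["ee_pos"].round(1),"rv",s["eef_rot"].round(3),"F",s["ft_force"].round(1),"w",round(s["grip_width"],3),"gf",round(s["gripper_force"],1),"q",s["q"].round(2))
E
python3 - <<'E'
from lib import *
print(R.from_rotvec(manip.read_state()["eef_rot"]).as_matrix().round(2))
for f in(0,1): plan([438.7,-44.5,120],0,0,f)
E
```

```text
[[ 0.95  0.33  0.  ]
 [ 0.33 -0.95  0.  ]
 [ 0.   -0.   -1.  ]]
dp [0.8001, -0.8791, 0.2227] rot [-0.0, -0.0, 0.106] mm 605 deg 19.1
dp [0.8001, -0.8791, 0.2227] rot [0.0, -0.0, -0.894] mm 605 deg 160.9
```

```bash
python3 -m jog '{"dp":[[0.8,-0.88,0.15],[0.8,-0.88,0.15],[0.8,-0.88,0.15],[0.8,-0.88,0.15],[0.8,-0.88,0.15],[0.8,-0.88,0.15],[0.8,-0.88,0.15],[0.8,-0.88,0.15],[0.8,-0.88,0.15],[0.8,-0.88,0.15],[0.8,-0.88,0.15],[0.8,-0.88,0.22],[0.8,-0.88,0.22],[0.8,-0.88,0.22]],"rot":[[0,0,0.106],[0,0,0.106],[0,0,0.106],[0,0,0.106],[0,0,0.106],[0,0,0.106],[0,0,0.106],[0,0,0.106],[0,0,0.106],[0,0,0.106],[0,0,0.106],[0,0,0.106],[0,0,0.106],[0,0,0.106]],"jaw":[1,1,1,1,1,1,1,1,1,1,1,1,1,1]}' 100
python3 - <<'E'
from lib import *
st(); grab_frame("scene")
m,_=near("scene","cassette0",(271,217)); 
if m is not None: print(fit("cassette",{"scene":m},[487,-45,0]))
plan([438.7,-44.5,13],0)
E
```

```text
clock: 2.65
ee_pos: [438.7, -44.8, 122.3]
eef_rot: [3.141, -0.002, 0.001]
ft_force: [-0.2, -0.8, -0.9]
grip_width: 0.999
gripper_force: 0.0
2.65 [438.7 -44.8 122.3] rv [ 3.141e+00 -2.000e-03  1.000e-03] F [-0.2 -0.8 -0.9] w 0.999 gf 0.0 q [ 0.48  0.11 -0.47  1.98  0.06  1.07 -1.59]
(array([ 4.86253081e+02, -4.65590590e+01, -4.22165835e-02]), np.float64(0.0742403314917127))
dp [-0.0015, -0.0003, 0.2192] rot [0.0001, -0.0006, -0.0003] mm 110 deg 0.1
```

```bash
python3 -m jog '{"dp":[[0,0,0.08],[0,0,0.16],[0,0,0.2],[0,0,0.21],[0,0,0.219],[0,0,0.219],[0,0,0.219],[0,0,0.219],[0,0,0.219],[0,0,0.219],[0,0,0.219],[0,0,0.219],[0,0,0.219],[0,0,0.219]],"rot":[[0,0,0],[0,0,0],[0,0,0],[0,0,0],[0,0,0],[0,0,0],[0,0,0],[0,0,0],[0,0,0],[0,0,0],[0,0,0],[0,0,0],[0,0,0],[0,0,0]],"jaw":[1,1,1,1,1,1,0.3,0.3,0.3,0.3,0.3,0.3,0.3,0.3]}' 100
python3 - <<'E'
from lib import *
st()
for n,xy in(("scene",(271,217)),("top",(349,239))):
    im=grab_frame(n); cv2.imwrite(f"pics/{n}1.png",im[...,::-1])
    print(n,[proj(n,[438.7,-44.5,30]).round()])
a=cv2.imread("pics/scene1.png")[140:320,160:420]; cv2.imwrite("pics/c1.png",cv2.resize(a,None,fx=3,fy=3,interpolation=cv2.INTER_CUBIC))
E
```

```text
clock: 4.5
ee_pos: [438.9, -44.2, 12.7]
eef_rot: [3.141, -0.0, 0.001]
ft_force: [-3.9, -0.0, 10.5]
grip_width: 0.494
gripper_force: 100.8
4.5 [438.9 -44.2  12.7] rv [ 3.141e+00 -0.000e+00  1.000e-03] F [-3.9 -0.  10.5] w 0.494 gf 100.8 q [ 0.44  0.28 -0.45  2.08  0.17  0.81 -1.69]
scene [array([[257., 205.]])]
top [array([[348., 253.]])]
```

View pics/c1.png

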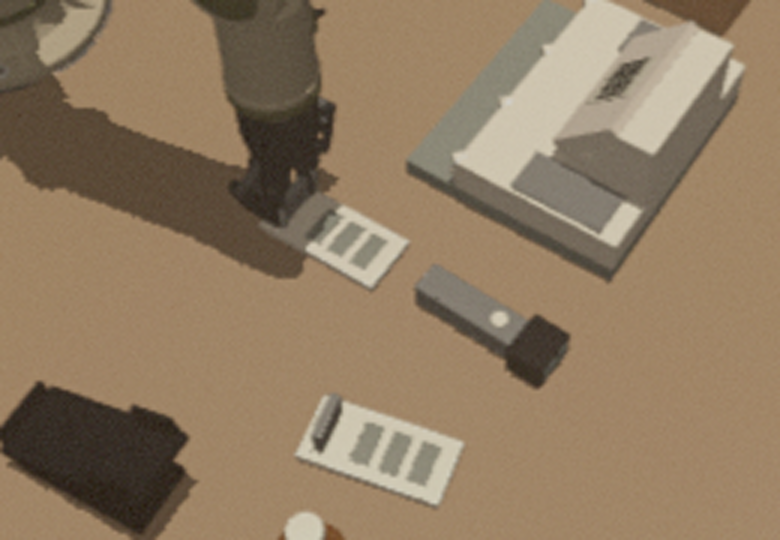

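```bash
python3 -m jog '{"dp":[[0,0,-0.05],[0,0,-0.1],[0,0,-0.15],[0,0,-0.2],[0,0,-0.2],[-0.03,-0.65,-0.2],[-0.03,-0.65,-0.2],[-0.03,-0.65,-0.2],[-0.03,-0.65,-0.2],[-0.03,-0.65,-0.2],[-0.03,-0.65,-0.2],[-0.03,-0.65,-0.2],[-0.03,-0.65,-0.2],[-0.03,-0.65,-0.2],[-0.03,-0.65,-0.15],[-0.03,-0.65,-0.1],[-0.03,-0.65,-0.075],[-0.03,-0.65,-0.075],[-0.03,-0.65,-0.075]],"rot":[[0,0,0],[0,0,0],[0,0,0],[0,0,0],[0,0,0],[0,0,0.0025],[0,0,0.0025],[0,0,0.0025],[0,0,0.0025],[0,0,0.0025],[0,0,0.0025],[0,0,0.0025],[0,0,0.0025],[0,0,0.0025],[0,0,0.0025],[0,0,0.0025],[0,0,0.0025],[0,0,0.0025],[0,0,0.0025]],"jaw":[0.3,0.3,0.3,0.3,0.3,0.3,0.3,0.3,0.3,0.3,0.3,0.3,0.3,0.3,0.3,0.3,0.3,0.3,0.3]}' 100
python3 - <<'E'
from lib import *
st()
for n in("scene","top"):
    im=grab_frame(n); cv2.imwrite(f"pics/{n}2.png",im[...,::-1])
b=[]
for n in("scene","top"):
    u=proj(n,[470,281,40])[0].astype(int); a=cv2.imread(f"pics/{n}2.png")[u[1]-65:u[1]+65,u[0]-100:u[0]+100]
    b.append(cv2.resize(a,(800,300) if 0 else (461,300),interpolation=cv2.INTER_CUBIC)); print(u)
cv2.imwrite("pics/c2.png",cv2.vconcat(b))
E
```

```text
clock: 6.98
ee_pos: [424.2, 281.1, 50.2]
eef_rot: [-3.141, 0.013, -0.002]
ft_force: [0.6, 1.0, -1.8]
grip_width: 0.489
gripper_force: 101.8
6.97 [424.2 281.1  50.2] rv [-3.141e+00  1.300e-02 -2.000e-03] F [ 0.6  1.  -1.8] w 0.489 gf 101.8 q [-0.07  0.39 -0.68  1.88  0.3   0.97 -2.47]
[325 139]
[250 234]
```

View pics/c2.png

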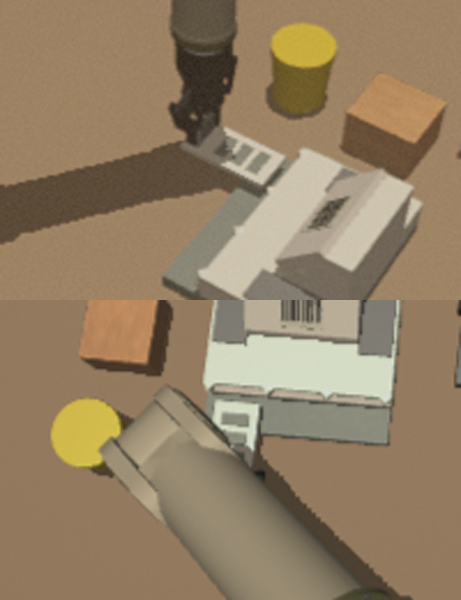

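```bash
cat >> lib.py <<'E'
AN={"scene":(649.6,193.8,-.011),"top":(652.8,195.9,-.007)}
def tf(p,P,z=0):
    c,s=np.cos(p[2]),np.sin(p[2]); P=np.atleast_2d(P)
    return np.c_[P[:,0]*c-P[:,1]*s+p[0],P[:,0]*s+P[:,1]*c+p[1],P[:,2]+z]
def overlay(src,n,polys,cen,k=6,w=(66,50)):
    a=cv2.imread(src); u=cen.round().astype(int); x0,y0=u[0]-w[0],u[1]-w[1]
    a=cv2.resize(a[y0:y0+2*w[1],x0:x0+2*w[0]],None,fx=k,fy=k,interpolation=cv2.INTER_CUBIC)
    for P,col in polys:
        q=((proj(n,P)+.5-[x0,y0])*k*8).round().astype(np.int32); cv2.polylines(a,[q],False,col,1,cv2.LINE_AA,3)
    return a
def rect(x0,x1,y0,y1,z): return np.array([[x0,y0,z],[x1,y0,z],[x1,y1,z],[x0,y1,z],[x0,y0,z]],float)
E
python3 - <<'E'
from lib import *
b=[]
for n,o in(("scene",(-1.5,-1.2)),("top",(1.5,1.2))):
    cas=(424.2+49.5+o[0],281.1-.4+o[1],-.008)
    pol=[(tf(cas,rect(-67.5,67.5,-32,32,10),37.5),(0,0,255)),(tf(AN[n],rect(-90,90,-134.5,134.5,60)),(255,0,0)),(tf(AN[n],rect(-150,-90,-134.5,134.5,20)),(255,0,0)),
     (tf(AN[n],rect(-98.5,-15,84-33.5,84+33.5,33)),(0,160,0))]
    b.append(overlay(f"pics/{n}2.png",n,pol,proj(n,[530,270,40])[0],k=7,w=(52,42)))
cv2.imwrite("pics/c3.png",cv2.resize(cv2.vconcat(b),None,fx=.51,fy=.51) if 0 else cv2.hconcat(b)[:, :].copy() if 0 else cv2.resize(cv2.hconcat(b),(800,323)))
E
```

```text
(no output)
```

View pics/c3.png

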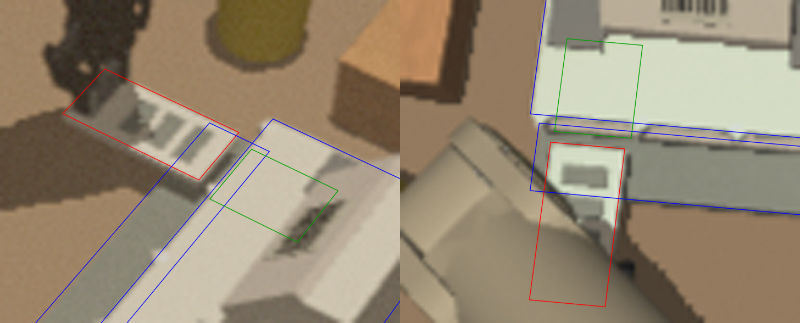

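```bash
python3 -m jog '{"dp":[[0,0,0.02],[0,0,0.032],[0,0,0.032],[0.03,0,0.032],[0.06,0,0.032],[0.08,0,0.032],[0.1,0,0.032],[0.1,0,0.032]],"rot":[[0,0,0],[0,0,0],[0,0,0],[0,0,0],[0,0,0],[0,0,0],[0,0,0],[0,0,0]],"jaw":[0.3,0.3,0.3,0.3,0.3,0.3,0.3,0.3]}' 100
python3 - <<'E'
from lib import *
st()
E
```

```text
clock: 8.07
ee_pos: [474.3, 280.3, 33.2]
eef_rot: [-3.141, 0.014, 0.0]
ft_force: [-0.4, -0.1, -1.6]
grip_width: 0.489
gripper_force: 101.8
8.07 [474.3 280.3  33.2] rv [-3.141  0.014  0.   ] F [-0.4 -0.1 -1.6] w 0.489 gf 101.8 q [-0.08  0.49 -0.64  1.78  0.35  0.98 -2.44]
```

```bash
python3 -m jog '{"dp":[[0.03,0,0],[0.05,0,0],[0.07,0,0],[0.08,0,0],[0.085,0,0],[0.085,0,0]],"rot":[[0,0,0],[0,0,0],[0,0,0],[0,0,0],[0,0,0],[0,0,0]],"jaw":[0.3,0.3,0.3,0.3,0.3,0.3]}' 100; python3 -c "
from lib import *
st()"
```

```text
clock: 8.82
ee_pos: [516.0, 280.2, 33.3]
eef_rot: [-3.141, 0.012, 0.0]
ft_force: [-0.6, 0.2, -2.2]
grip_width: 0.486
gripper_force: 101.8
8.82 [516.  280.2  33.3] rv [-3.141  0.012  0.   ] F [-0.6  0.2 -2.2] w 0.486 gf 101.8 q [-0.08  0.56 -0.62  1.68  0.37  1.02 -2.4 ]
```

Keep pushing in small steps until contact.

```bash
python3 -m jog '{"dp":[[0.003,0,0],[0.006,0,0],[0.009,0,0],[0.012,0,0],[0.012,0,0]],"rot":[[0,0,0],[0,0,0],[0,0,0],[0,0,0],[0,0,0]],"jaw":[0.3,0.3,0.3,0.3,0.3]}' 100; python3 -c "
from lib import *
st()"
```

```text
clock: 9.45
ee_pos: [521.0, 280.0, 33.0]
eef_rot: [3.141, -0.012, -0.003]
ft_force: [-5.5, -0.6, -0.3]
grip_width: 0.495
gripper_force: 102.0
9.45 [521. 280.  33.] rv [ 3.141e+00 -1.200e-02 -3.000e-03] F [-5.5 -0.6 -0.3] w 0.495 gf 102.0 q [-0.08  0.57 -0.62  1.67  0.37  1.03 -2.4 ]
```

```bash
python3 -m jog '{"dp":[[0.004,0,0],[0.008,0,0],[0.008,0,0]],"rot":[[0,0,0],[0,0,0],[0,0,0]],"jaw":[0.3,0.3,0.3]}' 100; python3 -c "
from lib import *
st()"
```

```text
clock: 9.82
ee_pos: [521.0, 280.0, 32.9]
eef_rot: [3.138, -0.009, -0.013]
ft_force: [-21.1, -5.8, 12.6]
grip_width: 0.492
gripper_force: 103.5
9.82 [521.  280.   32.9] rv [ 3.138 -0.009 -0.013] F [-21.1  -5.8  12.6] w 0.492 gf 103.5 q [-0.08  0.57 -0.62  1.66  0.37  1.04 -2.4 ]
```

```bash
python3 -m jog '{"dp":[[-0.004,0,0],[-0.004,0,0],[-0.004,0,0],[-0.004,0,0],[-0.004,0,-0.01],[-0.004,0,-0.05],[-0.004,0,-0.15],[-0.004,0,-0.25],[-0.004,0,-0.3],[-0.004,0,-0.3]],"rot":[[0,0,0],[0,0,0],[0,0,0],[0,0,0],[0,0,0],[0,0,0],[0,0,0],[0,0,0],[0,0,0],[0,0,0]],"jaw":[0.3,0.8,0.8,0.8,0.8,0.8,0.8,0.8,1,1]}' 100
python3 - <<'E'
from lib import *
st()
for n in("scene","top"): im=grab_frame(n); cv2.imwrite(f"pics/{n}4.png",im[...,::-1])
M={}
for n,xy in(("scene",(286,290)),("top",(400,193))):
    m,s=near(n,"cassette0",xy,40)
    if m is not None: M[n]=m; print(n,s,fit("cassette",{n:m},[659,-209,.2]))
p,f=fit("cassette",M,[659,-209,.2]); print(p,f)
b=tf(p,[-49.5,0,0])[0]; plan([b[0],b[1],180],p[2]); print(b)
b=[overlay(f"pics/{n}4.png",n,[(tf(AN[n],rect(-150,-15,84-32,84+32,30)),(0,0,255))],proj(n,[530,270,40])[0],k=7,w=(52,42)) for n in("scene","top")]
cv2.imwrite("pics/c4.png",cv2.resize(cv2.hconcat(b),(800,323)))
E
```

```text
clock: 11.08
ee_pos: [525.3, 281.3, 187.5]
eef_rot: [-3.139, 0.012, -0.009]
ft_force: [-1.0, -0.3, -0.9]
grip_width: 1.001
gripper_force: 0.0
11.07 [525.3 281.3 187.5] rv [-3.139  0.012 -0.009] F [-1.  -0.3 -0.9] w 1.001 gf 0.0 q [-0.04  0.42 -0.67  1.5   0.27  1.31 -2.32]
scene 0.75 (array([ 6.56861332e+02, -2.10919553e+02,  2.09719594e-01]), np.float64(0.04330099091659785))
top 0.65 (array([ 6.60482172e+02, -2.07031870e+02,  2.14200326e-01]), np.float64(0.07478932584269662))
[ 6.57803252e+02 -2.09616911e+02  2.13286814e-01] 0.08537330295094592
dp [0.1797, 0.9981, 0.0055] rot [0.0002, 0.0005, -0.0704] mm 507 deg 12.7
[ 609.4248992  -220.09474337    0.        ]
```

View pics/c4.png

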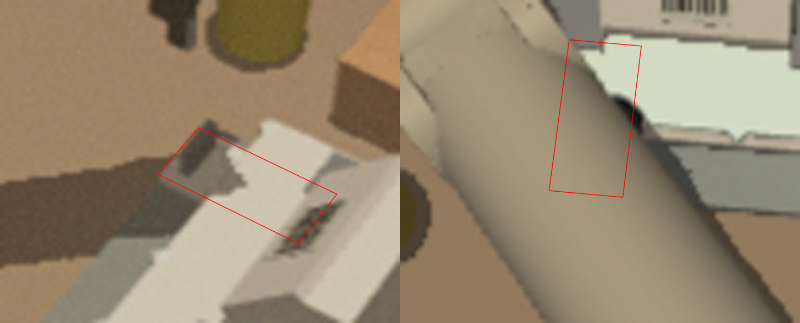

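```bash
python3 -m jog '{"dp":[[0.18,0.998,0],[0.18,0.998,0],[0.18,0.998,0],[0.18,0.998,0],[0.18,0.998,0],[0.18,0.998,0],[0.18,0.998,0],[0.18,0.998,0],[0.18,0.998,0],[0.18,0.998,0.1],[0.18,0.998,0.2],[0.18,0.998,0.2],[0.18,0.998,0.2]],"rot":[[0,0,-0.07],[0,0,-0.07],[0,0,-0.07],[0,0,-0.07],[0,0,-0.07],[0,0,-0.07],[0,0,-0.07],[0,0,-0.07],[0,0,-0.07],[0,0,-0.07],[0,0,-0.07],[0,0,-0.07],[0,0,-0.07]],"jaw":[1,1,1,1,1,1,1,1,1,1,1,1,1]}' 100; python3 -c "
from lib import *
st(); plan([609.8,-219.5,13],.21)"
```

```text
clock: 12.9
ee_pos: [610.9, -219.1, 84.9]
eef_rot: [-3.124, -0.333, -0.002]
ft_force: [0.2, -0.0, 0.0]
grip_width: 0.998
gripper_force: 0.0
12.9 [ 610.9 -219.1   84.9] rv [-3.124e+00 -3.330e-01 -2.000e-03] F [ 0.2 -0.   0. ] w 0.998 gf 0.0 q [ 0.64  0.59 -0.5   1.47  0.29  1.16 -1.26]
dp [-0.0025, 0.0002, 0.1438] rot [0.0, -0.0004, 0.0008] mm 72 deg 0.2
```

```bash
python3 -m jog '{"dp":[[-0.002,0,0.08],[-0.002,0,0.12],[-0.002,0,0.14],[-0.002,0,0.143],[-0.002,0,0.143],[-0.002,0,0.143],[-0.002,0,0.143],[-0.002,0,0.143],[-0.002,0,0.143],[-0.002,0,0.143],[-0.002,0,0.143]],"rot":[[0,0,0],[0,0,0],[0,0,0],[0,0,0],[0,0,0],[0,0,0],[0,0,0],[0,0,0],[0,0,0],[0,0,0],[0,0,0]],"jaw":[1,1,1,1,0.3,0.3,0.3,0.3,0.3,0.3,0.3]}' 100; python3 -c "
from lib import *
st()
an=(651,195.2,-.008); t=tf(an,[-181-49.5+2,0,0])[0]; print(t); plan([t[0],t[1],125],-.008)"
```

```text
clock: 14.28
ee_pos: [610.0, -220.1, 13.2]
eef_rot: [3.123, 0.332, 0.003]
ft_force: [-0.6, 0.2, 6.2]
grip_width: 0.491
gripper_force: 101.9
14.28 [ 610.  -220.1   13.2] rv [3.123e+00 3.320e-01 3.000e-03] F [-0.6  0.2  6.2] w 0.491 gf 101.9 q [ 0.63  0.66 -0.47  1.52  0.33  1.04 -1.29]
[422.50731196 197.0279805    0.        ]
dp [-0.1908, -0.8941, -0.2249] rot [0.0003, -0.0006, 0.07] mm 471 deg 12.6
```

```bash
python3 -m jog '{"dp":[[0,0,-0.06],[0,0,-0.12],[0,0,-0.18],[0,0,-0.225],[-0.19,-0.895,-0.225],[-0.19,-0.895,-0.225],[-0.19,-0.895,-0.225],[-0.19,-0.895,-0.225],[-0.19,-0.895,-0.225],[-0.19,-0.895,-0.225],[-0.19,-0.895,-0.225],[-0.19,-0.895,-0.225],[-0.19,-0.895,-0.225],[-0.19,-0.895,-0.225],[-0.19,-0.895,-0.225],[-0.19,-0.895,-0.225],[-0.19,-0.895,-0.225]],"rot":[[0,0,0],[0,0,0],[0,0,0],[0,0,0],[0,0,0.07],[0,0,0.07],[0,0,0.07],[0,0,0.07],[0,0,0.07],[0,0,0.07],[0,0,0.07],[0,0,0.07],[0,0,0.07],[0,0,0.07],[0,0,0.07],[0,0,0.07],[0,0,0.07]],"jaw":[0.3,0.3,0.3,0.3,0.3,0.3,0.3,0.3,0.3,0.3,0.3,0.3,0.3,0.3,0.3,0.3,0.3]}' 100; python3 -c "
from lib import *
st(); plan([422.5,196.7,34],-.008)"
```

```text
clock: 16.4
ee_pos: [422.3, 197.2, 124.3]
eef_rot: [-3.142, 0.014, 0.0]
ft_force: [0.2, -0.1, -1.4]
grip_width: 0.49
gripper_force: 101.6
16.4 [422.3 197.2 124.3] rv [-3.142  0.014  0.   ] F [ 0.2 -0.1 -1.4] w 0.49 gf 101.6 q [ 0.17  0.2  -0.75  1.91  0.15  1.09 -2.21]
dp [0.0004, 0.001, 0.1806] rot [-0.0, 0.0, -0.0003] mm 90 deg 0.1
```

```bash
python3 -m jog '{"dp":[[0,0,0.08],[0,0,0.15],[0,0,0.18],[0,0,0.18],[0.03,0,0.18],[0.06,0,0.18],[0.08,0,0.18],[0.1,0,0.18],[0.1,0,0.18]],"rot":[[0,0,0],[0,0,0],[0,0,0],[0,0,0],[0,0,0],[0,0,0],[0,0,0],[0,0,0],[0,0,0]],"jaw":[0.3,0.3,0.3,0.3,0.3,0.3,0.3,0.3,0.3]}' 100; python3 -c "
from lib import *
st()"
```

```text
clock: 17.52
ee_pos: [473.9, 197.0, 34.8]
eef_rot: [-3.141, 0.015, -0.003]
ft_force: [1.2, -2.8, -0.9]
grip_width: 0.495
gripper_force: 101.9
17.52 [473.9 197.   34.8] rv [-3.141e+00  1.500e-02 -3.000e-03] F [ 1.2 -2.8 -0.9] w 0.495 gf 101.9 q [ 0.1   0.42 -0.67  1.88  0.32  0.94 -2.3 ]
```

```bash
python3 -m jog '{"dp":[[0.03,0.001,0.001],[0.05,0.001,0.001],[0.07,0.001,0.002],[0.08,0.001,0.002],[0.085,0.001,0.002],[0.09,0.001,0.002],[0.095,0.001,0.002],[0.1,0.001,0.002],[0.1,0.001,0.002]],"rot":[[0,0,0],[0,0,0],[0,0,0],[0,0,0],[0,0,0],[0,0,0],[0,0,0],[0,0,0],[0,0,0]],"jaw":[0.3,0.3,0.3,0.3,0.3,0.3,0.3,0.3,0.3]}' 100; python3 -c "
from lib import *
st()"
```

```text
clock: 18.65
ee_pos: [519.7, 196.5, 33.2]
eef_rot: [3.14, -0.011, -0.006]
ft_force: [-11.6, -4.7, 7.5]
grip_width: 0.492
gripper_force: 103.1
18.65 [519.7 196.5  33.2] rv [ 3.14  -0.011 -0.006] F [-11.6  -4.7   7.5] w 0.492 gf 103.1 q [ 0.09  0.51 -0.64  1.77  0.35  0.99 -2.27]
```

```bash
python3 -m jog '{"dp":[[0.004,0,0],[0.008,0,0],[0.008,0,0]],"rot":[[0,0,0],[0,0,0],[0,0,0]],"jaw":[0.3,0.3,0.3]}' 100; python3 -c "
from lib import *
st()"
```

```text
clock: 19.02
ee_pos: [519.8, 196.5, 33.1]
eef_rot: [3.138, -0.009, -0.017]
ft_force: [-30.7, -8.3, 24.9]
grip_width: 0.489
gripper_force: 105.0
19.02 [519.8 196.5  33.1] rv [ 3.138 -0.009 -0.017] F [-30.7  -8.3  24.9] w 0.489 gf 105.0 q [ 0.09  0.51 -0.64  1.76  0.35  1.   -2.27]
```

Home. Release, rise, and look at scanner and cassettes from where the arm is clear.

```bash
python3 -m jog '{"dp":[[-0.006,0,0],[-0.008,0,0],[-0.008,0,0],[-0.008,0,0],[-0.008,0,0],[-0.008,0,-0.01],[-0.008,0,-0.05],[-0.008,0,-0.15],[-0.008,0,-0.25],[-0.008,0.2,-0.3],[-0.008,0.4,-0.3],[-0.008,0.5,-0.3],[-0.008,0.6,-0.3],[-0.008,0.65,-0.3],[-0.008,0.7,-0.3],[-0.008,0.7,-0.3],[-0.008,0.7,-0.3]],"rot":[[0,0,0],[0,0,0],[0,0,0],[0,0,0],[0,0,0],[0,0,0],[0,0,0],[0,0,0],[0,0,0],[0,0,0],[0,0,0],[0,0,0],[0,0,0],[0,0,0],[0,0,0],[0,0,0],[0,0,0]],"jaw":[0.3,0.3,0.8,0.8,0.8,0.8,0.8,0.8,0.8,1,1,1,1,1,1,1,1]}' 100
python3 - <<'E'
from lib import *
st()
for n in("scene","top"): im=grab_frame(n); cv2.imwrite(f"pics/{n}5.png",im[...,::-1])
for n in("scene","top"):
    for d in trace(n,"scanner"):
        if d["score"]>.3: print(n,d["xy"],round(d["score"],2),d["pixels"].sum(), unproj(n,d["xy"],17).round())
b=[overlay(f"pics/{n}5.png",n,[(tf(AN[n],rect(-150,-15,c-32,c+32,30)),(0,0,255)) for c in(0,84)],proj(n,[560,160,40])[0],k=5,w=(80,62)) for n in("scene","top")]
cv2.imwrite("pics/c5.png",cv2.resize(cv2.hconcat(b),(800,310)))
E
```

```text
clock: 21.15
ee_pos: [519.6, -152.7, 184.4]
eef_rot: [-3.141, 0.011, -0.002]
ft_force: [-0.6, 1.4, -0.1]
grip_width: 1.002
gripper_force: 0.0
21.15 [ 519.6 -152.7  184.4] rv [-3.141e+00  1.100e-02 -2.000e-03] F [-0.6  1.4 -0.1] w 1.002 gf 0.0 q [ 0.68  0.28 -0.54  1.65  0.15  1.25 -1.47]
scene [323.5, 245.2] 0.94 874 [671. -47.  17.]
top [353.5, 181.3] 0.57 488 [684. -46.  17.]
```

View pics/c5.png

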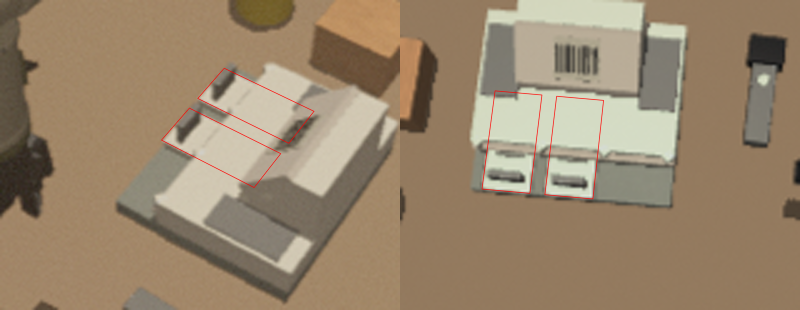

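View pics/scene5.png

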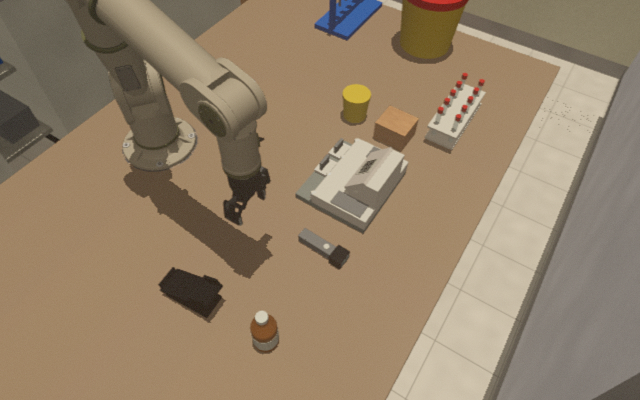

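Run:
```python
from lib import *
from scipy.optimize import least_squares
ob={}
for n,px in(("scene",(118,51.2)),("top",(70.8,23.6))):
    u=proj(n,[560,160,40])[0].round()-[80,62]; ob[n]=u+px; print(n,ob[n],[(x,proj(n,tf(AN[n],[x,0,120]))[0].round(1)) for x in(0,15,30,45)])
    print(unproj(n,ob[n]-.5,120))
M={n:near(n,"scanner",xy)[0] for n,xy in(("scene",(324,246)),("top",(353,182)))} if 0 else {}
for n in("scene","top"):
    grab_frame(n); d=[e for e in trace(n,"scanner") if np.hypot(*(np.array(e["xy"])-proj(n,[672,-48,17])[0]))<15]
    if d: M[n]=d[0]["pixels"]; print(n,fit("scanner",{n:M[n]},[670,-50,-.04]))
# colour-based: scanner dark/grey vs brown bench
for n in("scene","top"):
    im=grab_frame(n); c=proj(n,[672,-48,17])[0].astype(int); lab=cv2.cvtColor(im,cv2.COLOR_RGB2LAB).astype(int); k=(lab[...,2]<138)
    w=np.zeros_like(k); w[c[1]-32:c[1]+32,c[0]-32:c[0]+32]=1; k&=w
    N,L,s,_=cv2.connectedComponentsWithStats(k.astype(np.uint8)); i=1+np.argmax(s[1:,4]); print(n,"col",s[i],fit("scanner",{n:L==i},[670,-50,-.04]))
```

```text
scene [367.  164.2] [(0, array([362.1, 163.5])), (15, array([366.5, 165.7])), (30, array([371. , 167.9])), (45, array([375.6, 170.1]))]
[660.87152618 200.0997738  120.        ]
top [280.8 172.6] [(0, array([279.4, 176.3])), (15, array([279.9, 171.8])), (30, array([280.4, 167.3])), (45, array([281. , 162.9]))]
[667.01149235 194.51821475 120.        ]
scene (array([ 6.69087284e+02, -5.22620176e+01, -5.37175523e-02]), np.float64(0.07232042648709315))
top (array([ 6.72212193e+02, -4.83789541e+01, -5.42514125e-02]), np.float64(0.10408316633266533))
scene col [299 229  50  40 734] (array([ 6.69656489e+02, -5.26257506e+01, -4.73702398e-02]), np.float64(0.2924897820163488))
top col [348 163  16  45 481] (array([ 6.71112346e+02, -4.94260591e+01, -5.34165780e-02]), np.float64(0.13565488565488565))
```

```bash
python3 -c "
from lib import *
plan([670.6,-50.3,70],-.053)"
```

```text
dp [0.3011, -0.2084, 0.2266] rot [-0.0, 0.0, 0.0144] mm 215 deg 2.6
```

```bash
python3 -m jog '{"dp":[[0.301,-0.208,0.1],[0.301,-0.208,0.1],[0.301,-0.208,0.1],[0.301,-0.208,0.1],[0.301,-0.208,0.2],[0.301,-0.208,0.226],[0.301,-0.208,0.226],[0.301,-0.208,0.226]],"rot":[[0,0,0.0144],[0,0,0.0144],[0,0,0.0144],[0,0,0.0144],[0,0,0.0144],[0,0,0.0144],[0,0,0.0144],[0,0,0.0144]],"jaw":[1,1,1,1,1,1,1,1]}' 100; python3 -c "
from lib import *
st(); plan([670.6,-50.3,4],-.053)"
```

```text
clock: 22.65
ee_pos: [671.6, -51.2, 72.7]
eef_rot: [3.14, -0.085, 0.005]
ft_force: [-0.5, -0.7, -0.7]
grip_width: 1.0
gripper_force: 0.0
22.65 [671.6 -51.2  72.7] rv [ 3.14  -0.085  0.005] F [-0.5 -0.7 -0.7] w 1.0 gf 0.0 q [ 0.37  0.65 -0.51  1.4   0.33  1.17 -1.81]
dp [-0.0026, -0.0018, 0.1374] rot [0.0, -0.001, -0.0003] mm 69 deg 0.2
```

```bash
python3 -m jog '{"dp":[[-0.002,-0.001,0.08],[-0.002,-0.001,0.12],[-0.002,-0.001,0.135],[-0.002,-0.001,0.137],[-0.002,-0.001,0.137],[-0.002,-0.001,0.137],[-0.002,-0.001,0.137],[-0.002,-0.001,0.137],[-0.002,-0.001,0.137],[-0.002,-0.001,0.137],[-0.002,-0.001,0.137],[-0.002,-0.001,0.137]],"rot":[[0,0,0],[0,0,0],[0,0,0],[0,0,0],[0,0,0],[0,0,0],[0,0,0],[0,0,0],[0,0,0],[0,0,0],[0,0,0],[0,0,0]],"jaw":[1,1,1,1,0.2,0.2,0.2,0.2,0.2,0.2,0.2,0.2]}' 100; python3 -c "
from lib import *
st()"
```

```text
clock: 24.15
ee_pos: [670.3, -50.2, 2.8]
eef_rot: [-3.14, 0.084, -0.003]
ft_force: [-0.2, 0.4, 6.2]
grip_width: 0.385
gripper_force: 100.3
24.15 [670.3 -50.2   2.8] rv [-3.14e+00  8.40e-02 -3.00e-03] F [-0.2  0.4  6.2] w 0.385 gf 100.3 q [ 0.35  0.72 -0.49  1.45  0.37  1.06 -1.84]
```

```bash
python3 -c "
from lib import *
plan([500,-40,130],-.008);plan([491,196.4,106],-.008)"
```

```text
dp [-0.3408, -0.0023, -0.2549] rot [-0.0, -0.0005, -0.0144] mm 213 deg 2.6
dp [-0.384, -0.4735, -0.2069] rot [-0.0, -0.0005, -0.0144] mm 322 deg 2.6
```

```bash
python3 -m jog '{"dp":[[0,0,-0.06],[0,0,-0.12],[0,0,-0.2],[-0.1,0,-0.255],[-0.2,0,-0.255],[-0.3,0,-0.255],[-0.34,-0.05,-0.255],[-0.35,-0.12,-0.255],[-0.36,-0.2,-0.25],[-0.384,-0.3,-0.24],[-0.384,-0.4,-0.22],[-0.384,-0.45,-0.207],[-0.384,-0.473,-0.207],[-0.384,-0.473,-0.207],[-0.384,-0.473,-0.207],[-0.384,-0.473,-0.207]],"rot":[[0,0,0],[0,0,0],[0,0,0],[0,0,-0.0144],[0,0,-0.0144],[0,0,-0.0144],[0,0,-0.0144],[0,0,-0.0144],[0,0,-0.0144],[0,0,-0.0144],[0,0,-0.0144],[0,0,-0.0144],[0,0,-0.0144],[0,0,-0.0144],[0,0,-0.0144],[0,0,-0.0144]],"jaw":[0.2,0.2,0.2,0.2,0.2,0.2,0.2,0.2,0.2,0.2,0.2,0.2,0.2,0.2,0.2,0.2]}' 100
python3 - <<'E'
from lib import *
st(); plan([491,196.4,106],-.008)
for n in("scene","top"): im=grab_frame(n); cv2.imwrite(f"pics/{n}6.png",im[...,::-1])
b=[]
for n,o in(("scene",(-1.5,-1.5)),("top",(1.5,1.5))):
    p=(491+o[0],196.4+o[1],-.008)
    b.append(overlay(f"pics/{n}6.png",n,[(tf(p,rect(-75,35,-17,17,30),103),(0,0,255)),(tf(p,rect(35,75,-25,25,34),103),(0,0,255)),(tf(p,[[75,0,17],[175,0,17]],103),(255,0,0))],proj(n,[560,180,110])[0],k=5,w=(80,62)))
cv2.imwrite("pics/c6.png",cv2.resize(cv2.hconcat(b),(800,310)))
E
```

```text
clock: 26.15
ee_pos: [490.9, 194.6, 105.5]
eef_rot: [3.141, -0.016, 0.001]
ft_force: [0.5, 0.2, -1.4]
grip_width: 0.378
gripper_force: 99.6
26.15 [490.9 194.6 105.5] rv [ 3.141e+00 -1.600e-02  1.000e-03] F [ 0.5  0.2 -1.4] w 0.378 gf 99.6 q [ 0.16  0.36 -0.72  1.78  0.27  1.1  -2.23]
dp [0.0001, -0.0035, -0.001] rot [0.0002, -0.0001, -0.0007] mm 2 deg 0.1
```

View pics/c6.png

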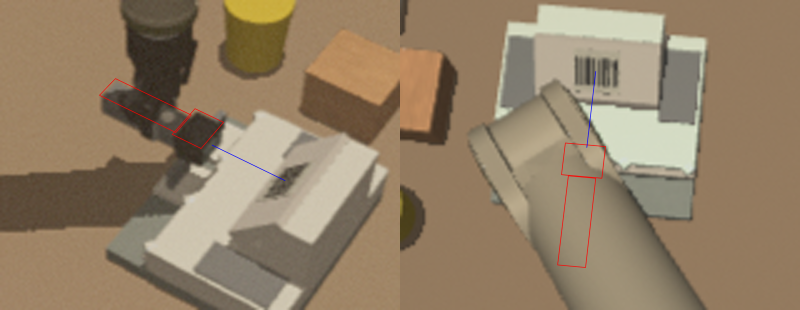

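```bash
python3 -m jog '{"dp":[[0,-0.003,0],[0,-0.003,0],[0,-0.003,0],[0,-0.003,0],[0,-0.003,0],[0,-0.003,0],[0,-0.003,0],[0,-0.003,0],[0,-0.003,0],[0,-0.003,0],[0,-0.003,0],[0,-0.003,0],[0,-0.003,0],[0,-0.003,0],[0,-0.003,0],[0,-0.003,0],[0,-0.003,0],[0,-0.003,0]],"rot":[[0,0,0],[0,0,0],[0,0,0],[0,0,0],[0,0,0],[0,0,0],[0,0,0],[0,0,0],[0,0,0],[0,0,0],[0,0,0],[0,0,0],[0,0,0],[0,0,0],[0,0,0],[0,0,0],[0,0,0],[0,0,0]],"jaw":[0.2,0.2,0.2,0.2,0.2,0.2,0.2,0.2,0.2,0.2,0.2,0.2,0.2,0.2,0.2,0.2,0.2,0.2]}' 100
python3 - <<'E'
from lib import *
st()
C=(463.1,-353.7,.071)
M={}
for n,xy in(("scene",(193,291)),("top",(446,250))):
    grab_frame(n); m,s=near(n,"cradle",xy,15)
    if m is not None: M[n]=m; print(n,s,fit("cradle",{n:m},C))
p,f=fit("cradle",M,C); print(p,f)
# tool pose for scanner origin on bed, h above bed
for h in(60,2):
    b=tf(p,bed(np.array([[2,0,h+2.8]])))[0]; print(h,b); plan(b,p[2],np.radians(20))
E
```

```text
clock: 28.5
ee_pos: [490.5, 197.6, 105.3]
eef_rot: [-3.141, 0.013, -0.0]
ft_force: [0.2, 0.2, -2.3]
grip_width: 0.379
gripper_force: 99.6
28.5 [490.5 197.6 105.3] rv [-3.141  0.013 -0.   ] F [ 0.2  0.2 -2.3] w 0.379 gf 99.6 q [ 0.15  0.37 -0.72  1.78  0.27  1.1  -2.24]
scene 0.75 (array([ 4.61164290e+02, -3.55548583e+02,  5.18639685e-02]), np.float64(0.05542640807651435))
top 0.95 (array([ 4.65103211e+02, -3.51753463e+02,  8.25823861e-02]), np.float64(0.0313420471281296))
[ 4.64497466e+02 -3.53285475e+02  7.82077793e-02] 0.07551224569168574
60 [ 444.95789535 -354.81674503  115.69673687]
dp [-0.0822, 1.1055, -0.0208] rot [0.0048, 0.111, -0.0272] mm 554 deg 20.6
2 [ 464.73442799 -353.2669052    61.19456487]
dp [-0.0427, 1.1021, 0.0882] rot [0.0048, 0.111, -0.0272] mm 553 deg 20.6
```

```bash
python3 -c "
from lib import *
plan([450,-250,170],.072,np.radians(20))"
```

```text
dp [-0.0738, 0.8958, -0.1294] rot [0.0044, 0.111, -0.0252] mm 454 deg 20.5
```

```bash
python3 -m jog '{"dp":[[-0.04,0,-0.06],[-0.074,0.05,-0.129],[-0.074,0.15,-0.129],[-0.074,0.896,-0.129],[-0.074,0.896,-0.129],[-0.074,0.896,-0.129],[-0.074,0.896,-0.129],[-0.074,0.896,-0.129],[-0.074,0.896,-0.129],[-0.074,0.896,-0.129],[-0.074,0.896,-0.129],[-0.074,0.896,-0.129],[-0.074,0.896,-0.129],[-0.074,0.896,-0.129]],"rot":[[0,0,0],[0,0,0],[0,0,0],[0.0044,0.111,-0.0252],[0.0044,0.111,-0.0252],[0.0044,0.111,-0.0252],[0.0044,0.111,-0.0252],[0.0044,0.111,-0.0252],[0.0044,0.111,-0.0252],[0.0044,0.111,-0.0252],[0.0044,0.111,-0.0252],[0.0044,0.111,-0.0252],[0.0044,0.111,-0.0252],[0.0044,0.111,-0.0252]],"jaw":[0.2,0.2,0.2,0.2,0.2,0.2,0.2,0.2,0.2,0.2,0.2,0.2,0.2,0.2]}' 100; python3 -c "
from lib import *
st(); p=(463.8,-353.5,.072)
for h in(60,15,2):
    b=tf(p,bed(np.array([[2,0,h+2.8]])))[0]; print(h,b); plan(b,p[2],np.radians(20))"
```

```text
clock: 30.45
ee_pos: [450.1, -249.1, 170.0]
eef_rot: [-3.08, -0.113, -0.543]
ft_force: [0.6, -0.7, -2.2]
grip_width: 0.378
gripper_force: 100.0
30.45 [ 450.1 -249.1  170. ] rv [-3.08  -0.113 -0.543] F [ 0.6 -0.7 -2.2] w 0.378 gf 100.0 q [ 0.74  0.01 -0.15  2.01 -0.28  0.86 -0.75]
60 [ 444.25130015 -354.90994361  115.69673687]
dp [-0.0628, 0.2101, 0.0928] rot [-0.0001, -0.0, 0.0005] mm 119 deg 0.1
15 [ 459.6023306  -353.80275554   73.41056894]
dp [-0.0628, 0.2101, 0.1828] rot [-0.0001, -0.0, 0.0005] mm 143 deg 0.1
2 [ 464.03707273 -353.48290121   61.19456487]
dp [-0.0628, 0.2101, 0.2088] rot [-0.0001, -0.0, 0.0005] mm 151 deg 0.1
```

Move to 60 mm above the bed and check with both cameras.

```bash
python3 -m jog '{"dp":[[-0.03,0.1,0],[-0.06,0.2,0],[-0.063,0.21,0.05],[-0.063,0.21,0.08],[-0.063,0.21,0.093],[-0.063,0.21,0.093],[-0.063,0.21,0.093],[-0.063,0.21,0.093]],"rot":[[0,0,0],[0,0,0],[0,0,0],[0,0,0],[0,0,0],[0,0,0],[0,0,0],[0,0,0]],"jaw":[0.2,0.2,0.2,0.2,0.2,0.2,0.2,0.2]}' 100
python3 - <<'E'
from lib import *
st(); p0=(463.8,-353.5,.072)
for n in("scene","top"): im=grab_frame(n); cv2.imwrite(f"pics/{n}7.png",im[...,::-1])
b=[]
for n,o in(("scene",(-1.8,-1.8)),("top",(1.6,1.6))):
    p=(p0[0]+o[0],p0[1]+o[1],p0[2]); T=lambda P:tf(p,bed(P))
    b.append(overlay(f"pics/{n}7.png",n,[(T(rect(-75,35,-17,17,90)+[2,0,0]),(0,0,255)),(T(rect(35,75,-25,25,94)+[2,0,0]),(0,0,255)),(T(rect(-83,83,-36,36,0)),(255,120,0)),(T(rect(35,80,29,36,22)),(0,255,0)),(T(rect(35,80,-36,-29,22)),(0,255,0))],T(np.array([[0,0,50.]])).__class__ and proj(n,T(np.array([[0,0,50.]])))[0],k=6,w=(55,50)))
cv2.imwrite("pics/c7.png",cv2.resize(cv2.hconcat(b),(800,364)))
E
```

```text
clock: 31.45
ee_pos: [444.0, -356.0, 116.2]
eef_rot: [-3.08, -0.111, -0.544]
ft_force: [0.4, -0.8, -2.0]
grip_width: 0.38
gripper_force: 100.4
31.45 [ 444.  -356.   116.2] rv [-3.08  -0.111 -0.544] F [ 0.4 -0.8 -2. ] w 0.38 gf 100.4 q [ 0.84  0.21 -0.06  1.92 -0.34  0.81 -0.51]
```

View pics/c7.png

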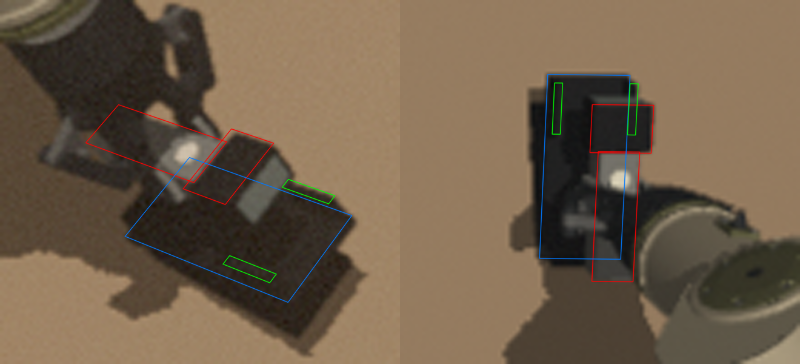

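Run:
```python
from lib import *
p0=(463.8,-353.5,.072); b=[]
for n,o in(("scene",(-1.8,-1.8)),("top",(1.6,1.6))):
    a=cv2.imread(f"pics/{n}0.png").astype(float); cv2.imwrite("/tmp/x.png",np.clip(255*(a/255)**.45,0,255))
    p=(p0[0]+o[0],p0[1]+o[1],p0[2]); T=lambda P:tf(p,bed(P))
    b.append(overlay("/tmp/x.png",n,[(T(rect(-83,83,-36,36,0)),(255,120,0)),(T(rect(35,80,29,36,22)),(0,255,0)),(T(rect(35,80,-36,-29,22)),(0,255,0)),(T(rect(-83,-79,-36,36,14)),(0,255,255))],proj(n,T(np.array([[0,0,0.]])))[0],k=9,w=(45,45)))
cv2.imwrite("pics/c8.png",cv2.resize(cv2.hconcat(b),(800,400)))
```

```text
[ WARN:0@0.286] global loadsave.cpp:1063 imwrite_ Unsupported depth image for selected encoder is fallbacked to CV_8U.
```

View pics/c8.png

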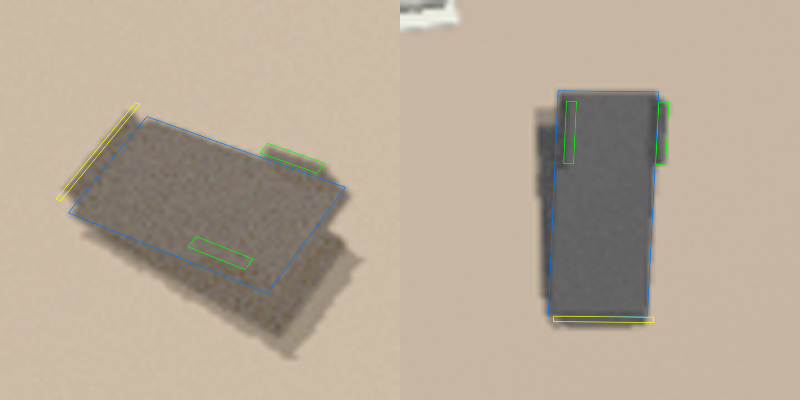

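```bash
python3 -m jog '{"dp":[[0,-0.002,0.04],[0,-0.002,0.07],[0,-0.002,0.09],[0,-0.002,0.1],[0,-0.002,0.11],[0,-0.002,0.114],[0,-0.002,0.114]],"rot":[[0,0,0],[0,0,0],[0,0,0],[0,0,0],[0,0,0],[0,0,0],[0,0,0]],"jaw":[0.2,0.2,0.2,0.2,0.2,0.2,0.2]}' 100; python3 -c "
from lib import *
st(); p=(463.8,-353.5,.072)
for h in(2,0):
    b=tf(p,bed(np.array([[2,0,h+2.8]])))[0]; print(h,b); plan(b,p[2],np.radians(20))"
```

```text
clock: 32.42
ee_pos: [463.2, -353.5, 61.9]
eef_rot: [-3.08, -0.111, -0.543]
ft_force: [-0.1, 0.3, -2.9]
grip_width: 0.38
gripper_force: 100.4
32.42 [ 463.2 -353.5   61.9] rv [-3.08  -0.111 -0.543] F [-0.1  0.3 -2.9] w 0.38 gf 100.4 q [ 0.82  0.3  -0.08  1.94 -0.36  0.69 -0.49]
2 [ 464.03707273 -353.48290121   61.19456487]
dp [0.0012, 0.0001, 0.0019] rot [0.0001, 0.0, -0.0] mm 1 deg 0.0
0 [ 464.71934075 -353.43369285   59.31517962]
dp [0.0012, 0.0001, 0.0059] rot [0.0001, 0.0, -0.0] mm 3 deg 0.0
```

```bash
python3 -m jog '{"dp":[[0.001,0,0.002],[0.001,0,0.004],[0.001,0,0.006],[0.001,0,0.006],[0.001,0,0.006]],"rot":[[0,0,0],[0,0,0],[0,0,0],[0,0,0],[0,0,0]],"jaw":[0.2,0.2,0.2,0.2,0.2]}' 100; python3 -c "
from lib import *
st()"
```

```text
clock: 33.05
ee_pos: [464.7, -353.4, 59.2]
eef_rot: [-3.08, -0.111, -0.543]
ft_force: [-0.6, 0.1, 0.5]
grip_width: 0.379
gripper_force: 100.5
33.05 [ 464.7 -353.4   59.2] rv [-3.08  -0.111 -0.543] F [-0.6  0.1  0.5] w 0.379 gf 100.5 q [ 0.82  0.31 -0.08  1.94 -0.36  0.68 -0.49]
```

```bash
python3 -m jog '{"dp":[[0,0,0.001],[0,0,0.002],[0,0,0.002]],"rot":[[0,0,0],[0,0,0],[0,0,0]],"jaw":[0.2,0.2,0.2]}' 30; python3 -c "
from lib import *
st()"
```

```text
clock: 33.42
ee_pos: [464.7, -353.4, 59.2]
eef_rot: [-3.08, -0.111, -0.543]
ft_force: [-9.0, 4.3, 11.6]
grip_width: 0.381
gripper_force: 102.5
33.42 [ 464.7 -353.4   59.2] rv [-3.08  -0.111 -0.543] F [-9.   4.3 11.6] w 0.381 gf 102.5 q [ 0.82  0.31 -0.08  1.94 -0.36  0.68 -0.49]
```

Firm contact with the bed. Ease off, open, withdraw along the tool axis.

```bash
python3 -m jog '{"dp":[[0,0,-0.002],[0,0,-0.002],[0,0,-0.002],[0,0,-0.002],[0,0,-0.002],[0,0,-0.002],[0,0,-0.02],[0,0,-0.06],[0,0,-0.12],[0,0,-0.2],[0,0,-0.25],[0,-0.1,-0.25],[0,-0.2,-0.25],[0,-0.3,-0.25],[0,-0.4,-0.25],[0,-0.45,-0.25],[0,-0.45,-0.25]],"rot":[[0,0,0],[0,0,0],[0,0,0],[0,0,0],[0,0,0],[0,0,0],[0,0,0],[0,0,0],[0,0,0],[0,0,0],[0,0,0],[0,0,0],[0,0,0],[0,0,0],[0,0,0],[0,0,0],[0,0,0]],"jaw":[0.2,0.6,1,1,1,1,1,1,1,1,1,1,1,1,1,1,1]}' 30
python3 - <<'E'
from lib import *
st(); p0=(463.8,-353.5,.072); b=[]
for n in("scene","top"): cv2.imwrite(f"pics/{n}9.png",grab_frame(n)[...,::-1])
for n,o in(("scene",(-1.8,-1.8)),("top",(1.6,1.6))):
    a=cv2.imread(f"pics/{n}9.png").astype(float); cv2.imwrite("/tmp/x.png",np.clip(255*(a/255)**.45,0,255).astype(np.uint8))
    p=(p0[0]+o[0],p0[1]+o[1],p0[2]); T=lambda P:tf(p,bed(P))
    b.append(overlay("/tmp/x.png",n,[(T(rect(-75,35,-17,17,30)),(0,0,255)),(T(rect(35,75,-25,25,34)),(0,0,255)),(T(rect(35,80,29,36,22)),(0,255,0)),(T(rect(35,80,-36,-29,22)),(0,255,0))],proj(n,T(np.array([[0,0,0.]])))[0],k=9,w=(45,45)))
    b.append(cv2.resize(cv2.imread(f"pics/{n}9.png")[100:300,200:420],(810,810)))
cv2.imwrite("pics/c9.png",cv2.resize(cv2.vconcat([cv2.hconcat(b[:2]),cv2.hconcat(b[2:])]),(600,600)))
E
```

```text
clock: 35.55
ee_pos: [406.1, -130.5, 176.4]
eef_rot: [-3.08, -0.116, -0.544]
ft_force: [1.0, -0.4, 0.5]
grip_width: 1.0
gripper_force: 0.0
35.55 [ 406.1 -130.5  176.4] rv [-3.08  -0.116 -0.544] F [ 1.  -0.4  0.5] w 1.0 gf 0.0 q [ 0.68 -0.24 -0.28  2.21 -0.29  0.87 -0.94]
```

View pics/c9.png

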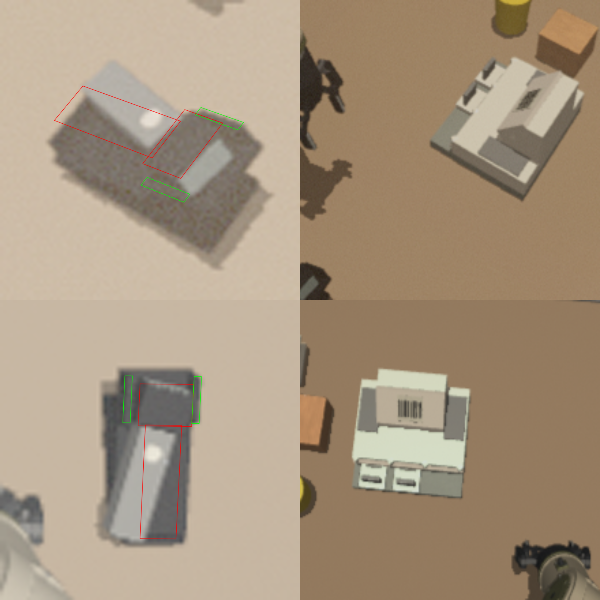

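```bash
cat > sf.py <<'E'
from lib import *
p0=(463.8,-353.5,.072)
def scanfit(verbose=True):
    out={}
    for n,o in(("scene",(-1.8,-1.8)),("top",(1.6,1.6))):
        im=grab_frame(n).astype(int); p=(p0[0]+o[0],p0[1]+o[1],p0[2])
        T=lambda P:tf(p,bed(P)); w=np.zeros((400,640),np.uint8)
        cv2.fillConvexPoly(w,cv2.convexHull(proj(n,T(box(-95,95,-45,45,-5,45))).astype(np.float32)).astype(np.int32),1)
        v=im.max(2); ch=(im.max(2)-im.min(2)); k=((v>55)&(ch<28)&(w>0)).astype(np.uint8)
        N,L,s,_=cv2.connectedComponentsWithStats(k); i=1+np.argmax(s[1:,4]); m=(L==i)
        big=cv2.resize(m.astype(np.uint8),(640*S,400*S),interpolation=cv2.INTER_NEAREST)
        b=box(-75,35,-17,17,5 if n=="scene" else 28,30)
        def cost(q):
            c,s_=np.cos(q[2]),np.sin(q[2]); P=np.c_[b[:,0]*c-b[:,1]*s_+q[0],b[:,0]*s_+b[:,1]*c+q[1],b[:,2]]
            g=np.zeros_like(big); cv2.fillConvexPoly(g,cv2.convexHull(((proj(n,T(P))+.5)*S).astype(np.float32)).astype(np.int32),1); return (g^big).sum()/big.sum()
        best=min((minimize(cost,[0,y,a],method="Nelder-Mead",options=dict(initial_simplex=np.array([[0,y,a],[10,y,a],[0,y+10,a],[0,y,a+.15]]))) for a in(-.25,0,.25) for y in(0,10)),key=lambda r:r.fun)
        print(n,s[i].tolist(),"bed x,y,yaw",best.x.round(3),round(best.fun,3)); out[n]=best.x
        for d in trace(n,"scanner"):
            print("  tr",d["xy"],round(d["score"],2),d["pixels"].sum())
    return out
E
python3 -c "
from sf import *
scanfit()
print(manip.read_state()['clock'])"
```

```text
scene [169, 261, 32, 27, 380] bed x,y,yaw [-22.502  17.071  -0.253] 0.427
  tr [191.2, 279.7] 0.6 764
  tr [353.6, 101.8] 0.28 880
top [430, 244, 23, 36, 422] bed x,y,yaw [-5.358 12.275 -0.249] 0.181
  tr [444.6, 249.5] 0.55 667
35.85
```

Run:
```python
from sf import *
b=[]
for n,o in(("scene",(-1.8,-1.8)),("top",(1.6,1.6))):
    a=grab_frame(n).astype(float); cv2.imwrite("/tmp/x.png",np.clip(255*(a/255)**.45,0,255).astype(np.uint8)[...,::-1])
    p=(p0[0]+o[0],p0[1]+o[1],p0[2]); T=lambda P:tf(p,bed(P)); q=(-4,12.5,-.25); Q=lambda P:T(tf(q,P))
    b.append(overlay("/tmp/x.png",n,[(Q(rect(-75,35,-17,17,30)),(0,0,255)),(Q(rect(35,75,-25,25,34)),(0,0,255)),(T(rect(35,80,29,36,22)),(0,255,0)),(T(rect(35,80,-36,-29,22)),(0,255,0)),(T(rect(-83,83,-36,36,0)),(255,120,0))],proj(n,T(np.array([[0,0,10.]])))[0],k=11,w=(36,36)))
cv2.imwrite("pics/c10.png",cv2.resize(cv2.hconcat(b),(800,400)))
```

```text
(no output)
```

View pics/c10.png

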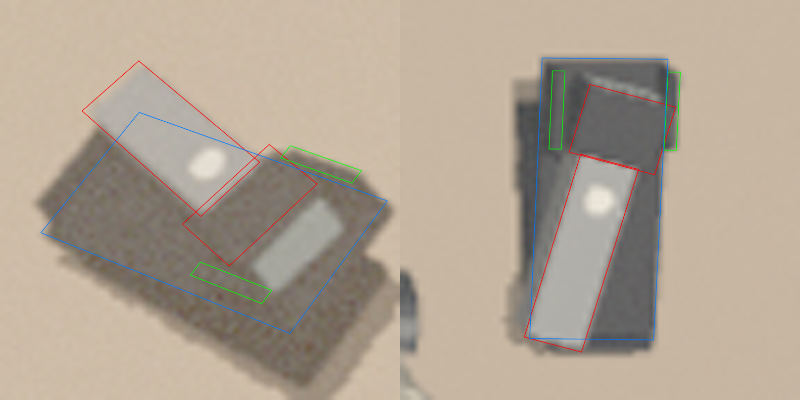

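```bash
cat >> sf.py <<'E'
def bplan(bx,by,bz,byaw):
    pos=tf(p0,bed(np.array([[bx,by,bz]],float)))[0]
    tgt=R.from_euler("ZY",[p0[2],-np.radians(20)])*R.from_euler("z",byaw)*R.from_euler("x",np.pi)
    s=manip.read_state(); C=R.from_rotvec(s["eef_rot"]); d=C.inv().apply(pos-s["ee_pos"])/500; r=(C.inv()*tgt).as_rotvec()/np.pi
    print(pos.round(1),"dp",d.round(4).tolist(),"rot",r.round(4).tolist(),"mm",round(np.linalg.norm(d)*500),"deg",round(np.linalg.norm(r)*180,1))
E
python3 -c "
from sf import *
bplan(-3,12.5,90,-.25)"
```

```text
[ 429.4 -343.4  139.5] dp [-0.009, 0.4241, 0.0731] rot [0.0, 0.0001, 0.0792] mm 215 deg 14.3
```

```bash
python3 -m jog '{"dp":[[-0.009,0.1,0],[-0.009,0.2,0],[-0.009,0.3,0],[-0.009,0.424,0.03],[-0.009,0.424,0.073],[-0.009,0.424,0.073],[-0.009,0.424,0.073],[-0.009,0.424,0.073]],"rot":[[0,0,0.08],[0,0,0.08],[0,0,0.08],[0,0,0.08],[0,0,0.08],[0,0,0.08],[0,0,0.08],[0,0,0.08]],"jaw":[1,1,1,1,1,1,1,1]}' 60; python3 -c "
from sf import *
st();bplan(-3,12.5,3.5,-.25)"
```

```text
clock: 36.95
ee_pos: [429.9, -342.6, 141.0]
eef_rot: [-3.029, 0.271, -0.531]
ft_force: [-0.2, 0.3, -0.1]
grip_width: 1.001
gripper_force: 0.0
36.95 [ 429.9 -342.6  141. ] rv [-3.029  0.271 -0.531] F [-0.2  0.3 -0.1] w 1.001 gf 0.0 q [ 0.85  0.14 -0.07  1.94 -0.34  0.86 -0.77]
[ 458.9 -341.3   58.3] dp [-0.0019, 0.0019, 0.1753] rot [0.0003, -0.0004, -0.0001] mm 88 deg 0.1
```

```bash
python3 -m jog '{"dp":[[-0.002,0.002,0.06],[-0.002,0.002,0.12],[-0.002,0.002,0.16],[-0.002,0.002,0.175],[-0.002,0.002,0.175],[-0.002,0.002,0.175],[-0.002,0.002,0.175],[-0.002,0.002,0.175],[-0.002,0.002,0.175],[-0.002,0.002,0.175],[-0.002,0.002,0.175],[-0.002,0.002,0.175]],"rot":[[0,0,0],[0,0,0],[0,0,0],[0,0,0],[0,0,0],[0,0,0],[0,0,0],[0,0,0],[0,0,0],[0,0,0],[0,0,0],[0,0,0]],"jaw":[1,1,1,1,0.2,0.2,0.2,0.2,0.2,0.2,0.2,0.2]}' 60; python3 -c "
from sf import *
st();bplan(2,0,45,0)"
```

```text
clock: 38.45
ee_pos: [458.6, -341.5, 58.5]
eef_rot: [-3.028, 0.271, -0.53]
ft_force: [-3.7, 4.0, 8.0]
grip_width: 0.388
gripper_force: 60.4
38.45 [ 458.6 -341.5   58.5] rv [-3.028  0.271 -0.53 ] F [-3.7  4.   8. ] w 0.388 gf 60.4 q [ 0.82  0.29 -0.09  1.97 -0.36  0.67 -0.75]
[ 450.3 -354.5   99. ] dp [0.0163, 0.0214, -0.0824] rot [0.0002, -0.0002, -0.0796] mm 43 deg 14.3
```

```bash
python3 -m jog '{"dp":[[0,0,-0.03],[0,0,-0.06],[0,0,-0.085],[0.01,0.01,-0.085],[0.016,0.021,-0.085],[0.016,0.021,-0.085],[0.016,0.021,-0.085],[0.016,0.021,-0.085]],"rot":[[0,0,0],[0,0,0],[0,0,0],[0,0,-0.03],[0,0,-0.06],[0,0,-0.08],[0,0,-0.08],[0,0,-0.08]],"jaw":[0.2,0.2,0.2,0.2,0.2,0.2,0.2,0.2]}' 60; python3 -c "
from sf import *
st();bplan(2,0,6,0)"
```

```text
clock: 39.45
ee_pos: [449.4, -354.3, 99.1]
eef_rot: [-3.08, -0.108, -0.543]
ft_force: [-0.2, -0.3, -1.8]
grip_width: 0.392
gripper_force: 60.6
39.45 [ 449.4 -354.3   99.1] rv [-3.08  -0.108 -0.543] F [-0.2 -0.3 -1.8] w 0.392 gf 60.6 q [ 0.87  0.24 -0.11  1.93 -0.34  0.77 -0.52]
[ 463.6 -353.5   62.3] dp [0.0017, 0.0004, 0.079] rot [0.0001, 0.0, -0.0005] mm 40 deg 0.1
```

```bash
python3 -m jog '{"dp":[[0.002,0,0.03],[0.002,0,0.06],[0.002,0,0.076],[0.002,0,0.08],[0.002,0,0.082],[0.002,0,0.084],[0.002,0,0.085],[0.002,0,0.085],[0.002,0,0.085]],"rot":[[0,0,0],[0,0,0],[0,0,0],[0,0,0],[0,0,0],[0,0,0],[0,0,0],[0,0,0],[0,0,0]],"jaw":[0.2,0.2,0.2,0.2,0.2,0.2,0.2,0.2,0.2]}' 60; python3 -c "
from sf import *
st();bplan(2,0,3,0)"
```

```text
clock: 40.58
ee_pos: [464.8, -353.5, 60.4]
eef_rot: [-3.08, -0.111, -0.544]
ft_force: [-7.3, 3.0, 8.3]
grip_width: 0.389
gripper_force: 62.1
40.58 [ 464.8 -353.5   60.4] rv [-3.08  -0.111 -0.544] F [-7.3  3.   8.3] w 0.389 gf 62.1 q [ 0.85  0.31 -0.12  1.94 -0.34  0.68 -0.51]
[ 464.7 -353.4   59.5] dp [-0.0009, -0.0001, 0.0016] rot [0.0002, -0.0001, -0.0] mm 1 deg 0.0
```

Seated. Release gently, checking directly after opening, before retreating.

```bash
python3 -m jog '{"dp":[[0,0,-0.002],[0,0,-0.002],[0,0,-0.002],[0,0,-0.002],[0,0,-0.002],[0,0,-0.002],[0,0,-0.002]],"rot":[[0,0,0],[0,0,0],[0,0,0],[0,0,0],[0,0,0],[0,0,0],[0,0,0]],"jaw":[0.39,0.42,0.46,0.55,0.7,0.85,1]}' 20; python3 -c "
from sf import *
st();scanfit()"
```

```text
clock: 41.45
ee_pos: [464.7, -353.1, 60.2]
eef_rot: [-3.08, -0.111, -0.543]
ft_force: [0.7, 0.5, 0.8]
grip_width: 1.001
gripper_force: 0.0
41.45 [ 464.7 -353.1   60.2] rv [-3.08  -0.111 -0.543] F [0.7 0.5 0.8] w 1.001 gf 0.0 q [ 0.85  0.31 -0.12  1.94 -0.34  0.68 -0.51]
scene [171, 272, 29, 21, 339] bed x,y,yaw [-5.28e+00  8.50e-02  4.00e-03] 0.896
  tr [196.0, 284.2] 0.94 888
top [433, 255, 31, 30, 378] bed x,y,yaw [-2.5646e+01 -3.2950e+01 -1.0000e-02] 0.619
  tr [446.4, 241.6] 0.69 432
  tr [287.8, 185.4] 0.33 5606
```

```bash
python3 -m jog '{"dp":[[0,0,-0.02],[0,0,-0.06],[0,0,-0.12],[0,0,-0.2],[0,0,-0.25],[0,-0.1,-0.25],[0,-0.2,-0.25],[0,-0.3,-0.25],[0,-0.4,-0.25],[0,-0.45,-0.25],[0,-0.45,-0.25],[0,-0.45,-0.25]],"rot":[[0,0,0],[0,0,0],[0,0,0],[0,0,0],[0,0,0],[0,0,0],[0,0,0],[0,0,0],[0,0,0],[0,0,0],[0,0,0],[0,0,0]],"jaw":[1,1,1,1,1,1,1,1,1,1,1,1]}' 20
python3 - <<'E'
from sf import *
st();scanfit(); b=[]; A=[]
for n,o in(("scene",(-1.8,-1.8)),("top",(1.6,1.6))):
    cv2.imwrite(f"pics/{n}11.png",(im:=grab_frame(n))[...,::-1]); a=im.astype(float); cv2.imwrite("/tmp/x.png",np.clip(255*(a/255)**.45,0,255).astype(np.uint8)[...,::-1])
    p=(p0[0]+o[0],p0[1]+o[1],p0[2]); T=lambda P:tf(p,bed(P))
    b.append(overlay("/tmp/x.png",n,[(T(rect(-75,35,-17,17,30)),(0,0,255)),(T(rect(35,75,-25,25,34)),(0,0,255)),(T(rect(35,80,29,36,22)),(0,255,0)),(T(rect(35,80,-36,-29,22)),(0,255,0))],proj(n,T(np.array([[0,0,10.]])))[0],k=10,w=(40,30)))
    A.append(overlay(f"pics/{n}11.png",n,[(tf(AN[n],rect(-150,-15,c-32,c+32,30)),(0,0,255)) for c in(0,84)],proj(n,[560,200,40])[0],k=10,w=(40,30)))
cv2.imwrite("pics/c11.png",cv2.resize(cv2.vconcat([cv2.hconcat(b),cv2.hconcat(A)]),(800,600)))
E
```

```text
clock: 43.15
ee_pos: [406.0, -132.6, 178.3]
eef_rot: [-3.08, -0.11, -0.544]
ft_force: [0.2, 0.4, -0.3]
grip_width: 1.0
gripper_force: 0.0
43.15 [ 406.  -132.6  178.3] rv [-3.08  -0.11  -0.544] F [ 0.2  0.4 -0.3] w 1.0 gf 0.0 q [ 0.73 -0.24 -0.31  2.2  -0.3   0.88 -0.92]
scene [162, 268, 38, 26, 516] bed x,y,yaw [-2.476  1.054  0.007] 0.358
top [442, 243, 13, 34, 372] bed x,y,yaw [ 1.511 -0.222  0.037] 0.091
  tr [443.9, 250.2] 0.6 698
```

View pics/c11.png

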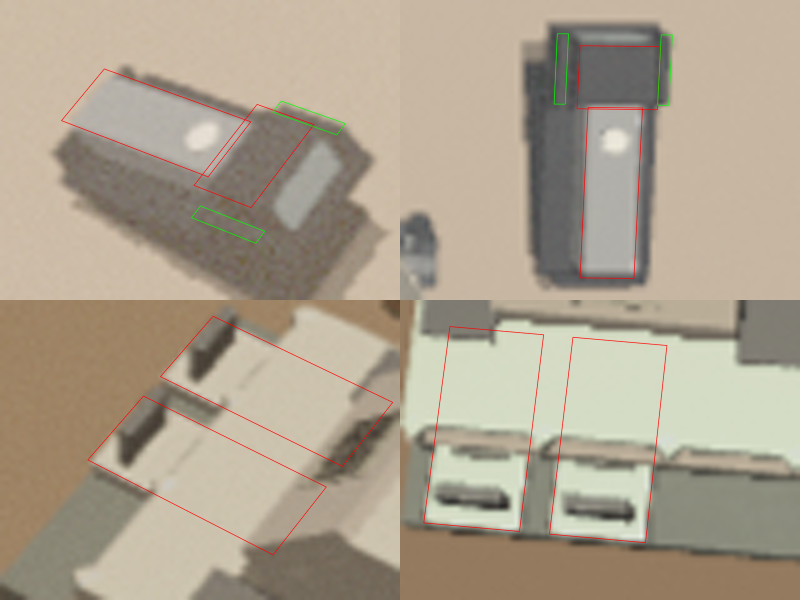

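```bash
python3 -c "
from station import ticket
print(ticket.job_done())"
```

```text
the job is handed in; nothing more can be done
None
```

The job is handed in with no verdict shown: both cassettes were pushed fully home, the scanner was held on the label for about 2 s, and it now lies flat in its cradle (laid a second time because it was found turned about 14° after the first release), with the bystanders never touched.

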